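# Shut and latch the white tool box on the stool

### The job

The white tool box on the round steel stool has been left ajar. With the fingertips only, press its lid fully shut, then fold the grey latch tab on the lid's front edge down over the front of the box and push it in until it snaps home beneath the retaining lip and stays there. Nothing is to be picked up: keep the box standing where it is, do not lift the lid, and leave the pot, turntable, tools and other things around it undisturbed.

Things in the scene. Friction and masses are not known exactly. Their poses are not given: they have to be found in the camera images.
- toolbox: white rectangular plastic box, 110 (x) by 160 (y) by 75 mm tall to the rim, about 1.6 kg with the tools in it, standing loose on the stool. Origin: centre of its underside, on the stool surface. Its z points up; its -x side is the front, with the latch; its +x side is the back, with the lid hinge. The front wall's outer face is at x = -55 mm
- toolbox_lid (a joint): the box's white lid, a 116 by 166 mm plate 7 mm thick, hinged along the back rim at x = +57, z = 75 mm in the box frame; it overhangs the front wall by 4 mm. 0 = shut (top face at z = 82 mm), positive = front edge raised (rad), starting between 0.35 and 0.75. A stiff hinge: it stays where it is left and takes about 4 N near the front edge to press down
- toolbox_tab (a joint): the grey latch tab, a plate 60 mm wide (along the box's y) and 4 mm thick, hinged on the lid's front edge. 0 = folded fully down and tucked, upright, its outer face 12 mm in front of the front wall; positive = folded outward and up (rad); 1.57 with the lid shut = level, straight out. Starts between 1.3 and 1.8. A weak hinge spring lifts it again to about 0.9 rad unless it is tucked
- tab_hinge (a point): point on the hinge line of the latch tab, at the middle of its width; with the lid shut it is at x = -62, y = 0, z = 79 mm in the box frame. The point turns with the tab: its -z runs along the plate away from the hinge, its -x is the plate's outward normal (top side when the tab stands out)
- tab_edge (a point): middle of the tab's free edge, 34.5 mm from the hinge line; when tucked it is 44.5 mm above the stool and 65 mm in front of the box's centre. The tab's inner hook rib meets the lip at about 0.3 rad; from there 3 to 5 N on the lower half of its outer face snaps the rib beneath the lip, where it stays at 0 to 0.05 rad
- lid_front (a point): point on the top face of the lid, on its centre line, 19 mm behind its front edge: a good place to press (97 mm from the lid hinge)
- lip_tip (a point): middle of the retaining lip's downturned edge, 60 mm above the stool: a white flange 62 mm wide, 7.5 mm proud of the front wall, which flexes upward a little as the tab's rib passes beneath it
- turntable: black turntable, its freely turning disc 120 mm across, top 28 mm above the stool, loose, standing to the left or right of the box; origin under its centre. Bystander
- teal_pot: empty teal ceramic pot, 110 mm across the rim, 55 mm tall, standing on the turntable (rim 83 mm above the stool); origin under its centre. Bystander
- root_pick: green plastic root pick, 150 mm long along its x, 16 mm wide and 12 mm high, lying on the stool near the robot; origin near its middle, at the underside. Bystander
- tweezers: steel tweezers, 180 mm long along their x, 20 mm wide and 8 mm high, lying on the stool in front of the box, on the side far from the robot; origin near the middle, at the underside. Bystander
- wire_spool: black spool of copper wire, 48 mm across, 32 mm tall, standing on the stool near the edge far from the robot; origin under its centre. Bystander
- mini_pot: small terracotta pot, 54 mm across, 38 mm tall, standing on the stool near the edge far from the robot; origin under its centre. Bystander

How it is judged (in metres and radians):
On the way, in this order (a step that is already met when the one before it is completed fails the run):
1. the lid is pressed fully shut (value of joint toolbox_lid below 0.03 rad), for 0.1 s.
2. the tab is folded over and tucked beneath the lip (value of joint toolbox_tab below 0.1 rad and value of joint toolbox_lid below 0.03 rad), for 0.2 s.
At the end, for the whole second after the job is handed in: the lid is shut (within 0.03 rad), the tab is tucked beneath the lip (within 0.1 rad of fully folded) and stays there by itself, the box stands level and at rest within 30 mm of where it was, and every bystander is within 20 mm of where it was (all of step 2 and distance of toolbox from where it was at the start of the episode below 0.03 m and angle between toolbox's own z axis and vertical below 0.05 rad and linear speed of toolbox below 0.02 m/s and distance of each of turntable, teal_pot, root_pick, tweezers, wire_spool, mini_pot from where it was at the start of the episode below 0.02 m); the robot touches nothing.
It fails at once if the box is lifted or tipped (height (world z) of toolbox above 0.012 m or angle between toolbox's own z axis and vertical above 0.15 rad).
It fails at once if the box is shoved or carried more than 30 mm (distance of toolbox from where it was at the start of the episode above 0.03 m).
It fails at once if the lid is lifted instead of pressed (value of joint toolbox_lid above 0.95 rad).
It fails at once if a bystander is picked up or moved more than 20 mm (distance of any of turntable, teal_pot, root_pick, tweezers, wire_spool, mini_pot from where it was at the start of the episode above 0.02 m).
It also fails if it takes over 35 s, if anything falls off the work surface, if the arm or the gripper's body presses on something with over 40 N, if the wrist force passes 120 N, or if a joint passes its speed limit or range.

### The arm

A 6-joint arm with a two-finger parallel gripper is mounted at the origin on the work surface. World frame = base frame: x ahead of the robot, y to its left, z up, the work surface at z = 0. Lengths are in m, angles in degrees, forces in N, time in s.
With the tool pointing down it reaches from about 0.4 to 0.825 m from the base axis. Payload 7 kg.
Tool frame: the origin (TCP) lies at the very end of the fingers, on their centre line; the grasp point (between the pads) lies 19 mm behind it (grasp_offset is the x of the grasp point in the tool frame, in m); x points along the fingers, y is the direction in which the jaws open and shut, and the axes are right-handed (so a half turn about x gives the same grasp; the last joint's range is limited). The gripper opens to 88 mm and grips with 3 to 60 N. Pads are 19 mm wide; open, the fingers measure 130 mm over their backs; the gripper's body (78 mm by 193 mm) begins 47 mm behind the grasp point.
Start: joints at [-49.326, 20.546, 0.682, 0, -70.136, -16.507], TCP at [0.276, -0.616, 0.227] pointing down, gripper open.
Joint ranges: [-176.03, 176.03], [-82.01, 121.73], [-58.28, 71.71], [-173.87, 95.51], [-174.79, -0.11], [-173.66, 173.66]. Speed limits (degrees/s): [136.94, 136.94, 172.46, 180, 180, 180].

### API

Orientations are given as [roll, pitch, yaw] about the fixed x, y, z axes, in that order (R = Rz(yaw) Ry(pitch) Rx(roll)).
In Python, from plant import get_obs, snapshot, close_job, grasp_offset gives the robot as it stands.
- The arm moves only by the tool carry_out, never from a script. Its argument "series" is a list that holds one entry, the list of rows, each a list of 6 numbers: the shift along the tool's x, y, z in mm, then the turn, a rotation vector about the tool's x, y, z in degrees. A call has 1 to 10 rows; each row is the pose to reach, as a shift and turn from the pose commanded when the call began, along the tool's axes at that moment; what a row does not reach only later rows make up. A row lasts 1/8 s, in which the tool goes at most 62.5 mm and 10.7 degrees, less where a joint would pass 70% of its speed; a pose out of reach is approached as far as the arm can. A call with a gripper value outside its range is refused whole. "hand" is the gripper's target within -1 to 1 (shut at 1, half-way at 0, fully open at -1), set as the call begins (left out, the last holds). The fingers move at their own pace and stop on an object; the grip force is fixed at half the most. Time passes only in rows, so rows that repeat a pose let the fingers close. It gives the time, the measured TCP pose, the force and the opening at its end, in the units of the state.
- get_obs(): the state, without advancing time (a new reading comes with each control period).
- snapshot(name): name is "side" or "top" or "wrist"; returns a dict with "color" (420x560x3 uint8, red, green, blue), "fx", "fy", "cx", "cy" (pixels), "eye" and "attitude" of the camera in the world. Camera axes: x right, y down, z forward; pixel columns grow to the right and rows downward; lengths in m; the calibration is good to about 2 mm. A picture is of the moment at which its call begins. There is no depth.
- close_job(): hands the job in, once; it reports no verdict.
The state is a dict: "clock": time; "joint_pos": joint angles; "qvel": joint speeds; "tau": joint torques, N m; "tool_pos": TCP position; "orientation": TCP orientation; "force": force on the tool from outside, world axes, zero at the start; "moment": the same for the moment, N m; "opening": finger opening in m.
Only numpy, scipy, OpenCV 4.12 (cv2) and the standard library are available. Lean on these libraries where they do the work, as an engineer would, in place of code of your own. Each camera call takes 0.05 s, during which the arm holds its last target.

## Working session

There is one attempt and no reset: what is moved stays moved. The work goes in short steps, Python scripts to look and compute and a tool call to move; the robot and the scene stay as the last step left them, time stands still between calls to the robot, and variables do not carry over. Pictures are saved under pics/ and viewed, and the job is handed in when it is done.

Besides the shell and the picture viewer there is one more tool, called after "Call:" as name(argument=value, ...), one argument or row to a line, values as JSON. carry_out: Moves the arm, as the interface text tells. Its arguments: {"type":"object","properties":{"series":{"type":"array","items":{"type":"array","items":{"type":"array","items":{"type":"number"}}}},"hand":{"type":"number"}},"required":["series"]}

```bash
ls; mkdir -p pics; python3 - <<'E'
from plant import get_obs, snapshot, grasp_offset
import cv2, numpy as np, pickle
print(get_obs(), grasp_offset)
for n in ("side","top","wrist"):
    s=snapshot(n); cv2.imwrite(f"pics/{n}0.png",s["color"][:,:,::-1]); pickle.dump(s,open(f"{n}0.pkl","wb"))
    print(n,{k:v for k,v in s.items() if k!="color"})
E
```

```text
pics
{'clock': 0.0, 'joint_pos': array([-4.93266647e+01,  2.05937493e+01,  6.33117258e-01, -2.23151598e-02,
       -7.01372369e+01, -1.65055340e+01]), 'qvel': array([-0.05243756,  0.03268908,  0.02864462,  0.11517949,  0.0318137 ,
       -0.01182242]), 'tau': array([-1.19537628e-03, -5.82718670e+01,  2.93055439e+01,  6.99739069e+00,
        6.70002846e-03, -2.31056301e-04]), 'tool_pos': array([ 0.27611112, -0.61538529,  0.2255847 ]), 'orientation': array([ 94.40941417,  89.89990739, 118.56961552]), 'force': array([-0.72270209,  0.83482589,  0.04002416]), 'moment': array([ 0.04495721,  0.00069181, -0.01213226]), 'opening': 0.08769007123163136} -0.0188
side {'fx': 461.51332581096796, 'fy': 461.51332581096796, 'cx': 280.6521652663374, 'cy': 216.789281678458, 'eye': array([0.40107505, 0.39909863, 0.55261324]), 'attitude': array([-138.04049187,   -0.82882877, -154.92592744])}
top {'fx': 483.05523310071857, 'fy': 483.05523310071857, 'cx': 277.84501668940334, 'cy': 204.98569831834303, 'eye': array([0.530552  , 0.01018756, 0.80949012]), 'attitude': array([-174.57882554,   -1.16198926,  -88.30722777])}
wrist {'fx': 341.53500660448526, 'fy': 341.53500660448526, 'cx': 278.54626859960473, 'cy': 209.5599320661331, 'eye': array([ 0.21205754, -0.64281195,  0.38424243]), 'attitude': array([1.65079556e+02, 1.80779359e-02, 1.14118783e+02])}
```

View pics/side0.png

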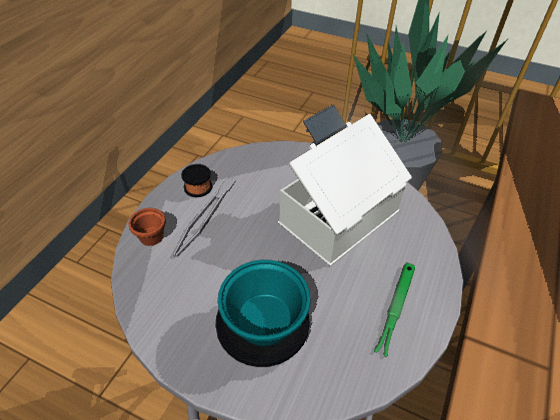

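View pics/top0.png

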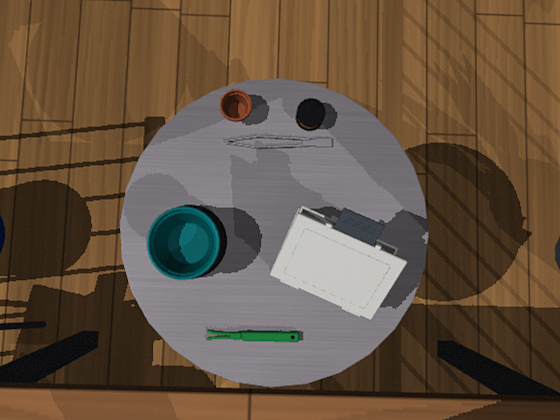

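View pics/wrist0.png

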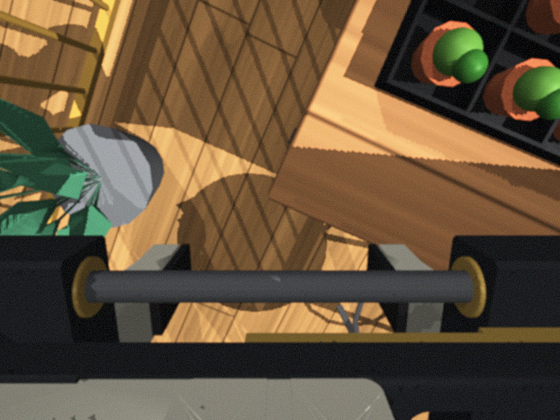

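```bash
python3 - <<'E'
import cv2
a=cv2.imread("pics/top0.png")[190:330,255:425]
b=cv2.imread("pics/side0.png")[95:275,265:425]
cv2.imwrite("pics/topz.png",cv2.resize(a,None,fx=4.5,fy=4.2857,interpolation=2)[:600,:800])
cv2.imwrite("pics/sidez.png",cv2.resize(b,(533,600),interpolation=2))
E
```

```text
(no output)
```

View pics/topz.png

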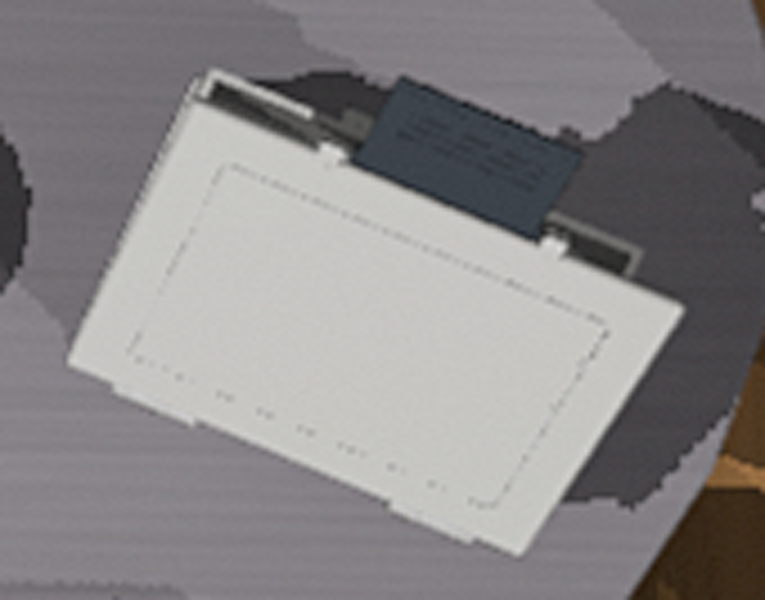

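View pics/sidez.png

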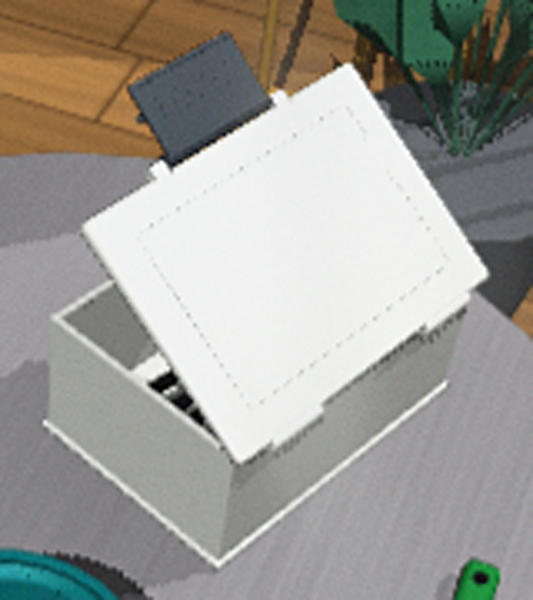

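```bash
cat > h.py <<'E'
import numpy as np, pickle, cv2
from scipy.spatial.transform import Rotation as R
def ray(s,u,v):
    M=R.from_euler('xyz',s["attitude"],degrees=True).as_matrix()
    d=M@np.array([(u-s["cx"])/s["fx"],(v-s["cy"])/s["fy"],1]); return np.array(s["eye"]),d/np.linalg.norm(d)
def plane(s,u,v,z):
    e,d=ray(s,u,v); return e+d*(z-e[2])/d[2]
def tri(s1,p1,s2,p2):
    e1,d1=ray(s1,*p1); e2,d2=ray(s2,*p2)
    t=np.linalg.lstsq(np.c_[d1,-d2],e2-e1,rcond=None)[0]
    a=e1+d1*t[0]; b=e2+d2*t[1]; return (a+b)/2,np.linalg.norm(a-b)
def proj(s,P):
    M=R.from_euler('xyz',s["attitude"],degrees=True).as_matrix()
    c=M.T@(np.array(P)-s["eye"]); return np.array([s["fx"]*c[0]/c[2]+s["cx"],s["fy"]*c[1]/c[2]+s["cy"]])
E
python3 - <<'E'
from h import *
np.set_printoptions(precision=4,suppress=True)
S=pickle.load(open("side0.pkl","rb"));T=pickle.load(open("top0.pkl","rb"))
sz=lambda u,v:(265+u/3.3312-.35,95+v/3.3333-.35)
tz=lambda u,v:(255+u/4.5-.4,190+v/4.2857-.4)
for n,p in dict(FL=(43,425),BL=(220,565),BR=(446,383)).items(): print("bottom",n,plane(S,*sz(*p),0))
for n,p in dict(FL=(205,72),FR=(643,245)).items(): print("rim",n,plane(T,*tz(*p),.075))
print("rimFL side",plane(S,*sz(53,318),.075))
pr=dict(FL=((83,225),(193,97)),FR=((352,65),(685,308)),BR=((488,275),(522,555)),BL=((238,460),(70,362)),
 tFL=((128,88),(403,77)),tFR=((228,33),(583,153)),tBR=((270,100),(537,238)),tBL=((172,165),(355,163)))
P={}
for n,(a,b) in pr.items():
    P[n],e=tri(S,sz(*a),T,tz(*b)); print(n,P[n],e)
for a,b in (("FL","FR"),("BL","BR"),("FL","BL"),("FR","BR"),("tFL","tFR"),("tFL","tBL")): print(a,b,np.linalg.norm(P[a]-P[b]))
E
```

```text
bottom FL [ 0.604  -0.0418  0.    ]
bottom BL [ 0.498  -0.0014  0.    ]
bottom BR [ 0.437  -0.1532  0.    ]
rim FL [ 0.5996 -0.0368  0.075 ]
rim FR [ 0.5425 -0.1867  0.075 ]
rimFL side [ 0.5993 -0.0406  0.075 ]
FL [ 0.5835 -0.0294  0.1443] 0.0028830309770863645
FR [ 0.52   -0.1819  0.1433] 0.0034088258647785763
BR [ 0.4332 -0.1458  0.0804] 0.0014877279975601258
BL [0.4959 0.0058 0.0812] 0.0003133189585121017
tFL [ 0.5904 -0.0899  0.1686] 0.0014017634754568617
tFR [ 0.5676 -0.1438  0.1692] 0.0029383075551517174
tBR [ 0.5418 -0.1348  0.1484] 0.0015883922318448175
tBL [ 0.5645 -0.0792  0.1451] 0.001163760614158187
FL FR 0.1652119202918752
BL BR 0.16415176187164168
FL BL 0.11353354092377788
FR BR 0.11311546916671512
tFL tFR 0.058577324986061205
tFL tBL 0.03655869059087344
```

```bash
cat >> h.py <<'E'
F=np.array([np.cos(np.radians(-22)),np.sin(np.radians(-22)),0]);W=np.array([-F[1],F[0],0]);C=np.array([.5205,-.0935,0])
def pt(f,w,z): return C+(F*f+W*w)/1000+np.array([0,0,z/1000])
def target_rot(sign=1):
    x=np.array([0,0,-1.]);y=sign*W;return np.c_[x,y,np.cross(x,y)]
def rel(o,P,Rt):
    M=R.from_euler('xyz',o["orientation"],degrees=True).as_matrix()
    return M.T@(P-o["tool_pos"])*1000, np.degrees(R.from_matrix(M.T@Rt).as_rotvec())
E
python3 - <<'E'
from h import *
from plant import get_obs
np.set_printoptions(precision=2,suppress=True)
T=pickle.load(open("top0.pkl","rb"))
print("tweezers ends",plane(T,228,141,.006),plane(T,333,142,.006))
o=get_obs();M=R.from_euler('xyz',o["orientation"],degrees=True).as_matrix();print(M)
for s in (1,-1):
    print(s,rel(o,pt(35,0,190),target_rot(s)),target_rot(s))
E
```

```text
tweezers ends [0.71 0.08 0.01] [ 0.72 -0.09  0.01]
[[-0.   -0.41  0.91]
 [ 0.    0.91  0.41]
 [-1.    0.   -0.  ]]
1 (array([ 36.21, 350.97, 460.85]), array([46.16, -0.04, -0.07])) [[ 0.    0.37  0.93]
 [ 0.    0.93 -0.37]
 [-1.    0.    0.  ]]
-1 (array([ 36.21, 350.97, 460.85]), array([-133.84,    0.08,   -0.05])) [[ 0.   -0.37 -0.93]
 [ 0.   -0.93  0.37]
 [-1.   -0.    0.  ]]
```

Call:
carry_out(
  hand=1,
  series=[
    [[0,35,46,4.6,0,0],[0,70,92,9.2,0,0],[0,105,138,13.8,0,0],[0,140,184,18.5,0,0],[0,175,230,23.1,0,0],[0,211,276,27.7,0,0],[0,246,323,32.3,0,0],[0,281,369,36.9,0,0],[0,316,415,41.5,0,0],[0,351,461,46.2,0,0]],
  ],
)

```text
clock: 1.4
tool_pos: [0.5538, -0.105, 0.2266]
orientation: [33.2, 90.0, 11.0]
force: [0.6, -0.9, -0.1]
opening: 0.0005
```

```bash
python3 - <<'E'
from h import *
from plant import get_obs,snapshot
np.set_printoptions(precision=2,suppress=True)
o=get_obs();print(o["clock"],o["tool_pos"],o["force"],o["opening"],o["joint_pos"])
print(rel(o,pt(35,0,100),target_rot()))
for n in ("side","wrist"):
    cv2.imwrite(f"pics/{n}1.png",snapshot(n)["color"][:,:,::-1])
E
```

```text
1.4 [ 0.55 -0.1   0.23] [ 0.6  -0.88 -0.08] 0.0004803557579740092 [   9.16   10.1   -13.61   -0.    -66.28 -121.33]
(array([126.62,  -1.82,  -0.15]), array([-0.17,  0.01, -0.01]))
```

View pics/side1.png

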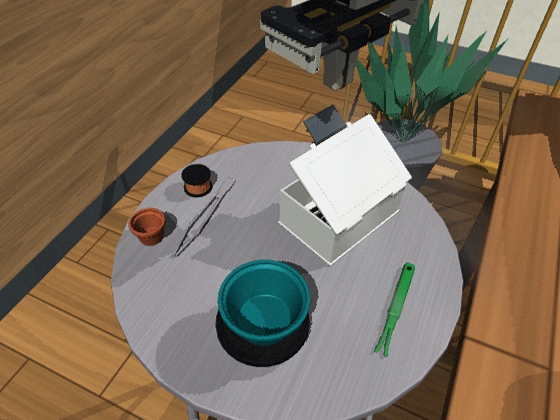

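View pics/wrist1.png

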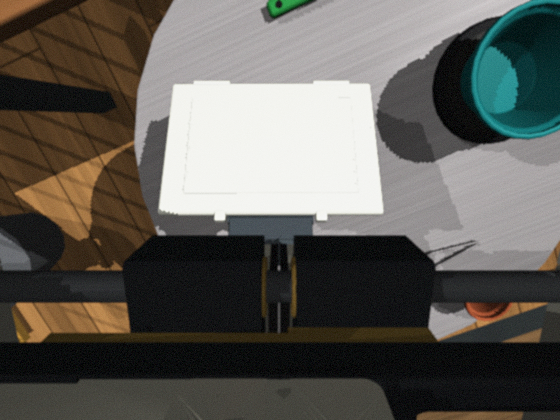

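```bash
python3 - <<'E'
from h import *
from plant import get_obs,snapshot
S=pickle.load(open("side0.pkl","rb"));T=pickle.load(open("top0.pkl","rb"))
o=get_obs()
print(proj(S,o["tool_pos"]),proj(T,o["tool_pos"]))
t=snapshot("top");cv2.imwrite("pics/top1.png",t["color"][:,:,::-1])
w=snapshot("wrist");print(w["eye"],w["attitude"])
for P in (pt(-57,83,82),pt(-57,-83,82),pt(50,0,0)): print(proj(w,P),proj(S,P))
E
```

```text
[333.96466501  85.91631206] [361.9238106  233.09156079]
[ 0.48889961 -0.077897    0.38457355] [1.65060761e+02 3.51550909e-02 6.81165604e+01]
[374.56076178  91.68964186] [334.35142663 231.02120252]
[176.82022569  91.27435931] [409.21242907 174.32897284]
[276.31894349 194.90976501] [315.81626065 200.83353143]
```

View pics/top1.png

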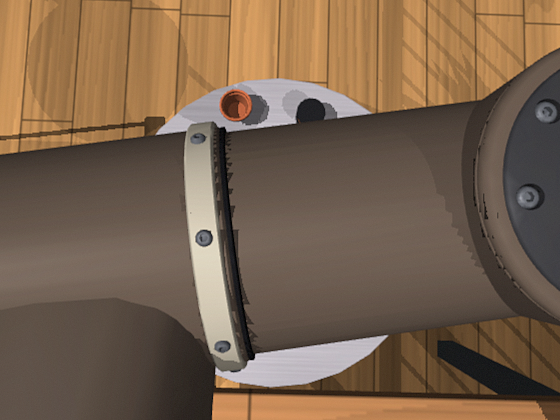

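Call:
carry_out(
  series=[
    [[30,-2,-16,0,0,0],[60,-2,-16,0,0,0],[80,-2,-16,0,0,0],[91,-2,-16,0,0,0],[99,-2,-10,0,0,0],[107,-2,-5,0,0,0],[116,-2,-1,0,0,0],[125,-2,2,0,0,0],[130,-2,3,0,0,0],[130,-2,3,0,0,0]],
  ],
)

```text
clock: 2.85
tool_pos: [0.5558, -0.1098, 0.0962]
orientation: [27.5, 90.0, 5.5]
force: [-0.6, -0.3, 0.1]
opening: 0.0007
```

```bash
python3 - <<'E'
from h import *
from plant import get_obs,snapshot
np.set_printoptions(precision=2,suppress=True)
o=get_obs();print(o["clock"],o["tool_pos"],o["force"],rel(o,pt(40,0,82),target_rot()))
for n in ("side",):
    cv2.imwrite(f"pics/{n}2.png",snapshot(n)["color"][:,:,::-1])
E
```

```text
2.85 [ 0.56 -0.11  0.1 ] [-0.58 -0.35  0.11] (array([14.21,  1.86,  1.21]), array([-0.03,  0.03, -0.01]))
```

View pics/side2.png

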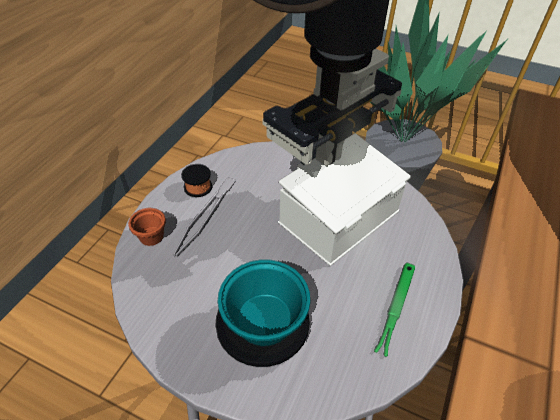

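Call:
carry_out(
  series=[
    [[5,1,1,0,0,0],[9,1,1,0,0,0],[12,1,1,0,0,0],[14,1,1,0,0,0],[15,1,1,0,0,0],[16,1,1,0,0,0],[16,1,1,0,0,0]],
  ],
)

```text
clock: 3.78
tool_pos: [0.5574, -0.1092, 0.0821]
orientation: [17.9, 89.9, -4.1]
force: [-1.6, 1.3, 13.4]
opening: 0.0007
```

```bash
python3 - <<'E'
from h import *
from plant import get_obs,snapshot
np.set_printoptions(precision=2,suppress=True)
o=get_obs();print(o["clock"],o["tool_pos"]*1000,o["force"],rel(o,pt(40,0,82),target_rot()))
E
```

```text
3.775 [ 557.38 -109.16   82.05] [-1.58  1.28 13.45] (array([ 0.05,  0.7 , -0.06]), array([ 0.01,  0.11, -0.04]))
```

Call:
carry_out(
  series=[
    [[-10,0,0,0,0,0],[-40,0,0,0,0,0],[-70,0,0,0,0,0],[-70,0,0,0,0,0]],
  ],
)

```text
clock: 4.28
tool_pos: [0.5573, -0.1091, 0.1527]
orientation: [32.2, 89.8, 10.1]
force: [0.1, 0.7, 0.1]
opening: 0.0005
```

```bash
python3 - <<'E'
from h import *
from plant import get_obs,snapshot
np.set_printoptions(precision=2,suppress=True)
o=get_obs();print(o["clock"],o["tool_pos"]*1000,o["force"],rel(o,pt(40,0,82),target_rot()))
for n in ("side","wrist"):
    s=snapshot(n);cv2.imwrite(f"pics/{n}3.png",s["color"][:,:,::-1])
    for nm,P in dict(lFL=pt(59,83,82),lFR=pt(59,-83,82),BL=pt(-57,83,82),BR=pt(-57,-83,82),tL=pt(96,30,79),tR=pt(96,-30,79)).items(): print(n,nm,proj(s,P))
E
```

```text
4.275 [ 557.25 -109.07  152.67] [0.12 0.67 0.07] (array([70.67,  0.56, -0.08]), array([-0.03,  0.14, -0.09]))
side lFL [275.73 186.01]
side lFR [351.02 138.16]
side BL [334.35 231.02]
side BR [409.21 174.33]
side tL [284.76 159.09]
side tR [311.8  142.69]
wrist lFL [396.04 249.4 ]
wrist lFR [163.02 249.8 ]
wrist BL [412.28  75.59]
wrist BR [146.45  76.03]
wrist tL [319.62 294.26]
wrist tR [239.5 294.4]
```

View pics/side3.png

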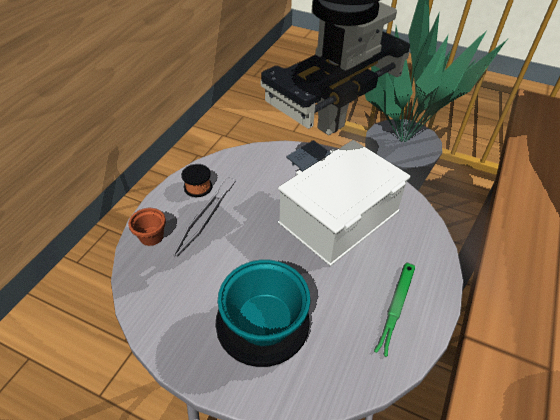

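View pics/wrist3.png

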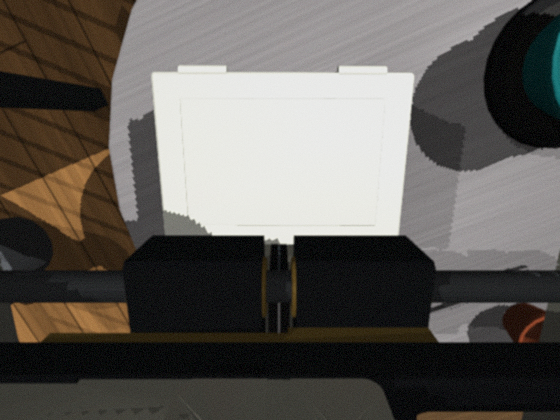

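```bash
python3 - <<'E'
import cv2
b=cv2.imread("pics/side3.png")[130:270,265:425]
cv2.imwrite("pics/side3z.png",cv2.resize(b,None,fx=4.2,fy=4.2,interpolation=2))
E
```

```text
(no output)
```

View pics/side3z.png

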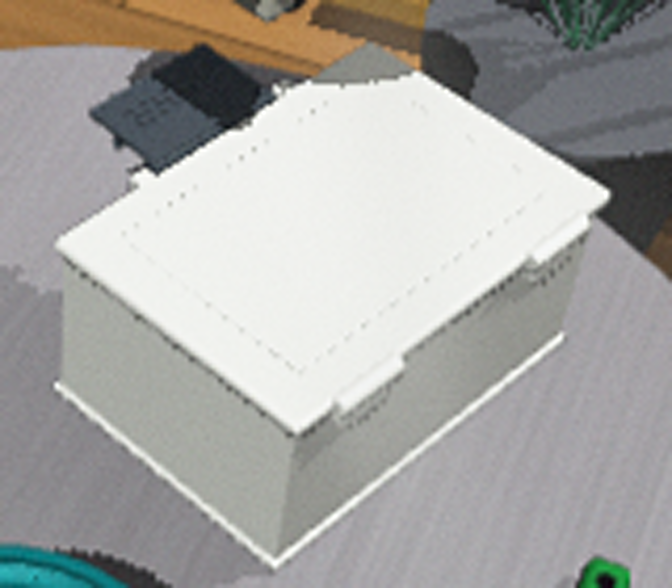

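```bash
python3 - <<'E'
from h import *
np.set_printoptions(precision=1,suppress=True)
S=pickle.load(open("side0.pkl","rb"))
z=lambda u,v:(265+u/4.2-.4,130+v/4.2-.4)
def bx(P): d=(P-C)*1000; return np.array([d@F,d@W,P[2]*1000])
P={}
for n,p in dict(lFL=(58,244),lBL=(295,433),lBR=(610,195)).items(): P[n]=plane(S,*z(*p),.082); print(n,bx(P[n]))
for n,p in dict(bFL=(57,388),bBL=(275,566),bBR=(563,340)).items(): P[n]=plane(S,*z(*p),.0); print(n,bx(P[n]))
for n,p in dict(tFL=(90,113),tFR=(203,45)).items(): 
  for h in (.07,.079,.085,.09): print(n,bx(plane(S,*z(*p),h)))
d=P["lBL"]-P["lBR"];print(np.degrees(np.arctan2(d[1],d[0]))-90, np.linalg.norm(d))
d=P["lFL"]-P["lBL"];print(np.degrees(np.arctan2(d[1],d[0])), np.linalg.norm(d))
E
```

```text
lFL [53.8 82.5 82. ]
lBL [-59.4  84.7  82. ]
lBR [-59.9 -80.6  82. ]
bFL [57.7 78.2  0. ]
bBL [-55.  78.   0.]
bBR [-56.6 -84.9   0. ]
tFL [106.6  17.   70. ]
tFL [99.1 24.3 79. ]
tFL [94.1 29.2 85. ]
tFL [90.  33.3 90. ]
tFR [106.5 -44.2  70. ]
tFR [ 99.  -35.7  79. ]
tFR [ 94. -30.  85.]
tFR [ 89.9 -25.3  90. ]
-22.164626020006253 0.16531446613615783
-23.112529431980043 0.11325374126462327
```

Call:
carry_out(
  series=[
    [[10,0,23,0,0,0],[30,1,46,0,0,0],[58,1,46,0,0,0],[65,1,46,0,0,0],[72,1,46,0,0,0],[79,1,46,0,0,0],[86,1,46,0,0,0],[92,1,46,0,0,0],[97,1,46,0,0,0],[99,1,46,0,0,0]],
  ],
)

```text
clock: 5.62
tool_pos: [0.5994, -0.1256, 0.0512]
orientation: [-157.8, 90.0, -179.9]
force: [0.3, 0.0, 0.6]
opening: 0.0008
```

```bash
python3 - <<'E'
from h import *
from plant import get_obs,snapshot
np.set_printoptions(precision=2,suppress=True)
o=get_obs();print(o["clock"],o["tool_pos"]*1000,o["force"],rel(o,pt(76.5,0,51),target_rot()))
for n in ("side",):
    s=snapshot(n);cv2.imwrite(f"pics/{n}4.png",cv2.resize(s["color"][90:270,225:425,::-1],None,fx=3.3,fy=3.3))
E
```

```text
5.625 [ 599.43 -125.62   51.19] [0.28 0.05 0.64] (array([ 0.2 ,  0.2 , -8.72]), array([-0.03, -0.02,  0.01]))
```

View pics/side4.png

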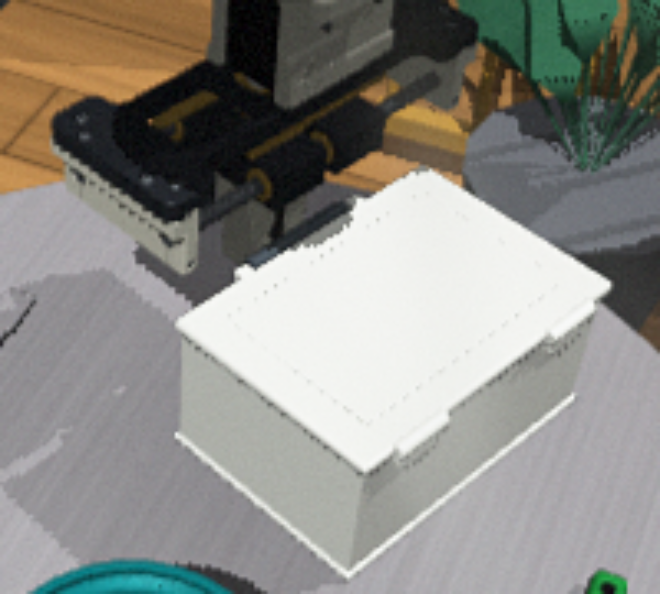

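Call:
carry_out(
  series=[
    [[0,0,-2,0,0,0],[0,0,-4,0,0,0],[0,0,-6,0,0,0],[0,0,-7,0,0,0],[0,0,-8,0,0,0],[0,0,-9,0,0,0]],
  ],
)

```text
clock: 6.42
tool_pos: [0.5925, -0.1224, 0.052]
orientation: [15.4, 89.9, -6.6]
force: [6.6, -4.1, -3.2]
opening: 0.0002
```

Call:
carry_out(
  series=[
    [[0,0,-1,0,0,0],[0,0,-2,0,0,0],[0,0,-2,0,0,0]],
  ],
)

```text
clock: 6.8
tool_pos: [0.592, -0.1219, 0.0527]
orientation: [13.9, 89.7, -8.1]
force: [8.2, -5.4, -2.3]
opening: 0.0003
```

```bash
python3 - <<'E'
from h import *
from plant import get_obs,snapshot
np.set_printoptions(precision=2,suppress=True)
o=get_obs();print(o["clock"],o["tool_pos"]*1000,o["force"],rel(o,pt(76.5,0,51),target_rot()))
for n in ("side",):
    s=snapshot(n);cv2.imwrite(f"pics/{n}5.png",cv2.resize(s["color"][90:270,225:425,::-1],None,fx=3.3,fy=3.3))
E
```

```text
6.8 [ 591.97 -121.88   52.65] [ 8.2  -5.43 -2.33] (array([ 1.65, -0.46, -0.41]), array([ 0.01,  0.28, -0.07]))
```

View pics/side5.png

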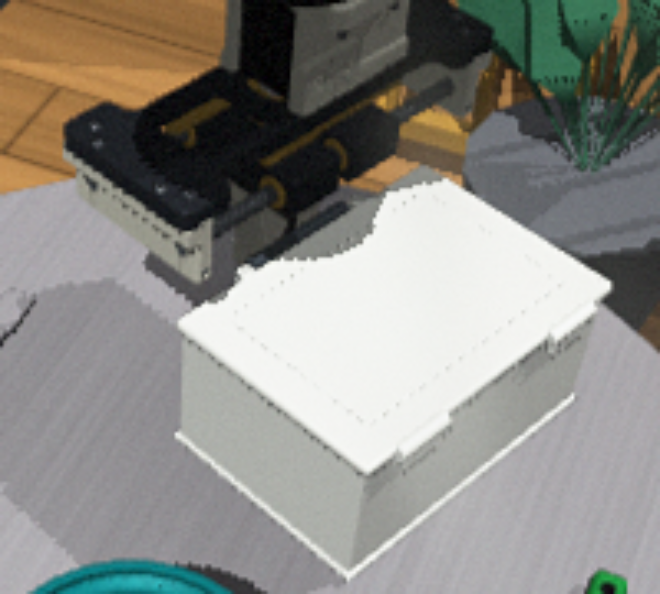

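Call:
carry_out(
  series=[
    [[1,0,-1,0,0,0],[1,0,-2,0,0,0],[1,0,-2,0,0,0]],
  ],
)

```text
clock: 7.22
tool_pos: [0.5914, -0.1211, 0.0523]
orientation: [15.2, 89.6, -6.8]
force: [10.1, -5.0, -0.5]
opening: 0.0003
```

```bash
python3 - <<'E'
from h import *
from plant import get_obs,snapshot
np.set_printoptions(precision=2,suppress=True)
o=get_obs();print(o["clock"],o["tool_pos"]*1000,o["force"],rel(o,pt(76.5,0,51),target_rot()))
E
```

```text
7.225 [ 591.39 -121.1    52.33] [10.14 -4.97 -0.46] (array([ 1.34, -0.97,  0.42]), array([ 0.05,  0.41, -0.11]))
```

Call:
carry_out(
  series=[
    [[0,0,5,0,0,0],[0,0,25,0,0,0],[0,0,40,0,0,0],[-40,0,45,0,0,0],[-95,0,45,0,0,0],[-130,0,45,0,0,0],[-150,0,45,0,0,0]],
  ],
)

```text
clock: 8.1
tool_pos: [0.6294, -0.1377, 0.2027]
orientation: [29.3, 89.9, 7.3]
force: [-0.4, 0.0, -0.7]
opening: 0.0008
```

```bash
python3 - <<'E'
from h import *
from plant import get_obs,snapshot
np.set_printoptions(precision=2,suppress=True)
o=get_obs();print(o["clock"],o["tool_pos"]*1000,o["force"])
s=snapshot("side");cv2.imwrite("pics/side6.png",cv2.resize(s["color"][90:270,225:425,::-1],None,fx=3.3,fy=3.3))
s=snapshot("wrist");cv2.imwrite("pics/wrist6.png",s["color"][:,:,::-1])
for nm,P in dict(tipdown=pt(66,0,45),hinge=pt(62,0,82),tip09=pt(62+27,0,79-18)).items(): print(nm,proj(s,P))
E
```

```text
8.1 [ 629.45 -137.71  202.72] [-0.44  0.01 -0.67]
tipdown [278.06 137.86]
hinge [278.03 135.53]
tip09 [278.09 165.42]
```

View pics/side6.png

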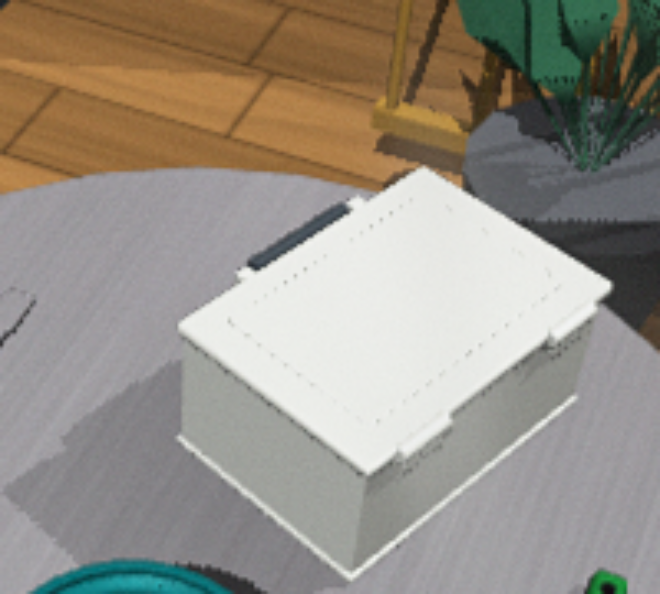

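View pics/wrist6.png

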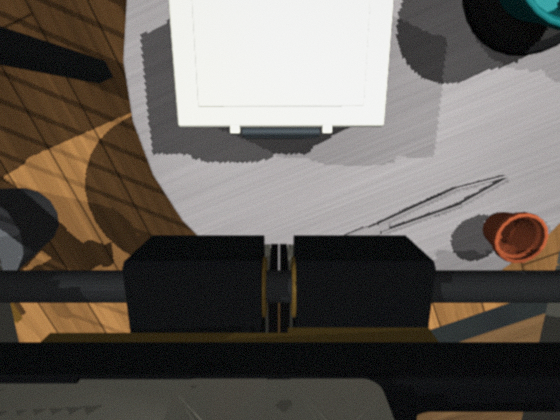

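Call:
carry_out(
  series=[
    [[0,0,0,0,0,0],[0,0,0,0,0,0],[0,0,0,0,0,0],[0,0,0,0,0,0],[0,0,0,0,0,0],[0,0,0,0,0,0],[0,0,0,0,0,0],[0,0,0,0,0,0]],
  ],
)

```text
clock: 9.2
tool_pos: [0.6292, -0.1376, 0.2006]
orientation: [44.5, 90.0, 22.5]
force: [0.8, -0.1, 0.2]
opening: 0.0005
```

```bash
python3 - <<'E'
from h import *
from plant import get_obs,snapshot,close_job
s=snapshot("wrist");w=cv2.imread("pics/wrist6.png")[:,:,::-1]
d=np.abs(s["color"].astype(int)-w).max(2);print("wrist changed in tab/box area",(d[:230,100:480]>40).sum())
a=snapshot("side")["color"].astype(int);S=pickle.load(open("side0.pkl","rb"))["color"].astype(int)
D=np.abs(a-S).max(2)>40
for n,(x0,x1,y0,y1) in dict(pot=(215,315,255,365),pick=(370,418,258,360),mini=(125,170,205,248),spool=(178,215,160,200),tweez=(172,240,178,258),boxbase=(275,400,225,265)).items(): print(n,D[y0:y1,x0:x1].sum())
print(close_job())
E
```

```text
wrist changed in tab/box area 4208
pot 0
pick 0
mini 2
spool 0
tweez 0
boxbase 173
the job is handed in; nothing more can be done
None
```

```bash
python3 - <<'E'
from plant import snapshot
import cv2
s=snapshot("wrist");cv2.imwrite("pics/wrist7.png",s["color"][:,:,::-1])
E
```

```text
the job is handed in; nothing more can be done
```

The lid is shut, the tab looks tucked beneath the lip, and the job is handed in at about 9.3 s of the 35 s allowed. One last comparison was inconclusive, so I can't fully confirm the final second.

**What I did:** With the fingers closed, I pressed the lid down until the TCP stopped at z = 82 mm with about 13 N, which is the shut height. I then folded the tab down from above and pushed it in at about z = 52 mm, reaching about 11 N. The finger ended within about 0.5 mm of where the tucked tab should hold it. I never felt a distinct snap in the force readings. I then backed the arm clear.

**What the checks showed:**
- **Tab:** About 0.9 s after release, the side and wrist views showed it folded upright against the front. It had not sprung back to 0.9 rad; I judged this by eye and did not measure the angle.
- **Box:** In the same side view it stood level, with its base visibly almost where it was.
- **Bystanders:** The last side picture matched the first at the pot, root pick, tweezers and spool, with 2 pixels changed at the mini pot. The turntable under the pot was only partly covered by that check.

**What disagreed:**
- **Wrist view:** About 4,200 pixels changed over the box and tab area during the last one-second hold. The arm settled about 2 mm in that time, which would shift the whole picture. I handed in within the same script, so I could not look again to rule out another cause.
- **Box base:** 173 pixels changed there between the first and last pictures. That fits the lid's changed shadow or a shift of a millimetre or so.

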